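Shut the dry box and set its gas valve

TASK

The sample dish is already in the dry box: first shut the blue-framed lid fully, and only then open the gas by pushing the yellow-tipped valve lever round until it stands centred over the red set-mark on the dial. Keep the valve closed while the lid is up, and do not disturb the bottle, beaker, tape roll and pen standing around.

Things in the scene. Friction and masses are not known exactly. Their poses are not given: they have to be found in the camera images.
- station: fixed unit, position and yaw vary: aluminium plate 180 (x) x 400 (y) x 12 mm; origin at the centre of its underside, z up. On it, in this frame: a clear box 160 (x) x 150 (y) mm centred at x 0, y +90, rim 100 mm high; a valve with upright axis at x +30, y -120 under a white dial disc of radius 60 mm, top at 85 mm; pipe along y at 50 mm height on both sides of the valve
- lid (a joint): lid angle of the box, rad: 0 = fully shut, 1.57 = upright. Starts open, 0.9 to 1.4. The stiff hinge holds the lid at any angle; it has to be pushed all the way down (2 to 4 N near its free edge)
- lid_hinge (a point): middle of the hinge line, on the lid's outer face; the line runs along the station's x on the box's +y rim. Axes turn with the lid: -y points to the free edge, +z out of the outer face (on top when shut). The lid is flat, 164 mm along the hinge, 150 mm from hinge to free edge, 8 mm thick (outer face 108 mm above the bench when shut): blue frame, clear pane, blue tab 15 mm past the edge
- lid_edge (a point): middle of the lid's free edge, on its outer face, 150 mm from lid_hinge; same axes as lid_hinge
- valve_lever (a joint): valve opening angle, rad: 0 = closed (lever along the station's -x), growing counter-clockwise seen from above to 1.57 = fully open (lever along the station's -y, away from the box). Starts at 0 to 0.06. The lever stays where it is left; it takes about 2 N at its end to turn
- lever_axis (a point): point on the vertical turning axis of the lever, at the middle height of the yellow grip (97 mm above the bench)
- lever_end (a point): middle of the lever's yellow grip, 85 mm out from the axis. The grip is 46 mm long (61 to 107 mm from the axis), 16 mm wide, 14 mm high (90 to 104 mm above the bench), with free space below and on both sides outside the dial. Its -x axis points outward along the lever, z up
- set_mark: red set-mark: fixed plate 28 mm wide, 3 mm high on the dial's rim under the lever's path, 45 to 61 mm from the axis, at 34 to 72 degrees of opening. Origin on the lever's axis at the dial's top; its -x axis points outward through the mark's middle. The lever is set when its -x axis points the same way (red shows equally on both sides of the lever)
- amber_bottle: bystander: brown reagent bottle with blue cap, 56 mm wide, 105 mm high; origin at the centre of its underside
- glass_beaker: bystander: small clear beaker, 57 mm wide, 70 mm high; origin at the centre of its underside
- tape_roll: bystander: roll of beige tape lying flat, 104 mm wide, 25 mm high; origin at the centre of its underside
- marker_pen: bystander: green and white marker pen lying flat, 135 mm long along its y, 17 mm thick; origin at the middle of its underside

How it is judged:
By the outcome, as a careful person would: the job done as asked, in the order asked, and still so for the second after the job is handed in, with the robot touching nothing.
It also fails if it takes over 50 s, if anything falls off the work surface, if the arm or the gripper's body presses on something with over 40 N, if the wrist force passes 120 N, or if a joint passes its speed limit or range.

ROBOT

A 6-joint arm with a two-finger parallel gripper is mounted at the origin on a cart in front of the work surface, level with it; the furniture and walls round the work are solid. World frame = base frame: x ahead of the robot, y to its left, z up, the work surface at z = 0. Lengths are in m, angles in degrees, forces in N, time in s.
With the tool pointing down it reaches from about 0.25 to 0.725 m from the base axis. Payload 9.7 kg.
Tool frame: the origin (TCP) lies between the finger pads; the fingertips stand 11 mm ahead of it and the grasp point (between the pads) lies 8 mm behind it; z points along the fingers, x is the direction in which the jaws open and shut, and the axes are right-handed (so a half turn about z gives the same grasp; the last joint's range is limited). The gripper opens to 85 mm and grips with 20 to 120 N. Pads are 22 mm wide; open, the fingers measure 114 mm over their backs; the gripper's body (76 mm by 85 mm) begins 54 mm behind the grasp point. The pads swing forward as they close: fully open they stand 13 mm farther back than shut.
Start: joints at [-70.588, 4.979, 10.078, 95.1, 0, 90], TCP at [0.183, -0.519, 0.242] pointing down, gripper open.
Joint ranges: [-179.16, 179.16], [-48.56, 103.87], [-65.8, 70.77], [-126.05, 130.52], [-82.76, 87.17], [-180, 180]. Speed limits (degrees/s): [127.2, 127.2, 147.25, 180, 180, 180].

INTERFACE

Orientations are given as [roll, pitch, yaw] about the fixed x, y, z axes, in that order (R = Rz(yaw) Ry(pitch) Rx(roll)).
In Python, from workcell import get_obs, camera, job_done gives the robot as it stands.
- The arm moves only by the tool arm_command, never from a script. Its argument "increments" is a list of rows, each a list of 2 entries, a list of its own where there are three numbers: the shift along the tool's x, y, z in units of 25 mm (1.0 is 25 mm), then the turn about the tool's z in units of 6 degrees (1.0 is 6 degrees). In form: [[[dx, dy, dz], roll], ...]. A call has 1 to 5 rows; each row is the pose to reach, as a shift and turn from the pose measured when the call began, along the tool's axes at that moment; what a row does not reach only later rows make up. A row lasts 1/10 s, in which the tool goes at most 50 mm and 8.59 degrees, less where a joint would pass 70% of its speed; a pose out of reach is approached as far as the arm can. A call with a gripper value outside its range is refused whole. "claw" is the closure, from -1 (fully open) to 1 (shut), so that 0 is half open, set as the call begins (left out, the last holds). The fingers move at their own pace and stop on an object; "force" is the grip in N (left out, the last holds). Time passes only in rows, so rows that repeat a pose let the fingers close. It gives the time, the measured TCP pose, the force and the opening at its end, in the units of the state.
- get_obs(): the state, without advancing time (a new reading comes with each control period).
- camera(name): name is "side" or "top"; returns a dict with "frame" (420x560x3 uint8, red, green, blue), "range_z" (420x560 float32, m along the optical axis (not along the pixel's ray), 0 where there is no reading), "K" (3x3 intrinsics, pixels), "k1" (the pictures are not rectified: a ray, as slopes to the right and down, at radius r is drawn at 1 + k1 r^2 times it, then the intrinsics apply), "R" (3x3) and "t" (3): a world point X has camera coordinates R X + t. Camera axes: x right, y down, z forward; pixel columns grow to the right and rows downward; lengths in m; the calibration is good to about 2 mm. A picture is of the moment at which its call begins.
- job_done(): hands the job in, once; it reports no verdict.
The state is a dict: "time": time; "q": joint angles; "qd": joint speeds; "joint_efforts": joint torques, N m; "ee_pos": TCP position; "tcp_rot": TCP orientation; "wrist_force": force on the tool from outside, world axes, zero at the start; "torque": the same for the moment, N m; "opening": finger opening in m.
Only numpy, scipy, OpenCV 4.12 (cv2) and the standard library are available. Lean on these libraries where they do the work, as an engineer would, in place of code of your own. Each camera call takes 0.05 s, during which the arm holds its last target.

## Working session

There is one attempt and no reset: what is moved stays moved. The work goes in short steps, Python scripts to look and compute and a tool call to move; the robot and the scene stay as the last step left them, time stands still between calls to the robot, and variables do not carry over. Pictures are saved under pics/ and viewed, and the job is handed in when it is done.

Besides the shell and the picture viewer there is one more tool, called after "Request:" by a JSON object that holds its "method" and its "body", one argument or row to a line. arm_command: Moves the arm, as the interface text tells. Its arguments: {"type":"object","properties":{"increments":{"type":"array"},"claw":{"type":"number"},"force":{"type":"number"}},"required":["increments"]}

```bash
mkdir -p pics; cat > h.py <<'E'
import numpy as np,cv2
from workcell import get_obs,camera,job_done
def snap(n,f):
    c=camera(n); cv2.imwrite('pics/'+f+'.png',cv2.cvtColor(c['frame'],cv2.COLOR_RGB2BGR))
    np.savez('pics/'+f+'.npz',**{k:np.array(v) for k,v in c.items()}); return c
def cloud(c):
    K=c['K'];k1=float(c['k1']);z=c['range_z'];h,w=z.shape
    u,v=np.meshgrid(np.arange(w),np.arange(h))
    d=np.array([k1,0,0,0,0.])
    p=cv2.undistortPoints(np.stack([u,v],-1).reshape(-1,1,2).astype(float),K,d).reshape(h,w,2)
    P=np.concatenate([p,np.ones((h,w,1))],-1)*z[...,None]
    return (P-c['t'])@c['R']
def proj(c,X):
    r=cv2.Rodrigues(c['R'])[0]
    return cv2.projectPoints(np.array(X,float).reshape(-1,3),r,c['t'].astype(float),c['K'],np.array([float(c['k1']),0,0,0,0]))[0].reshape(-1,2)
E
python3 - <<'E'
from h import *
for n in('side','top'):
    c=snap(n,n+'0'); print(n,-c['R'].T@c['t'],c['k1'],c['K'][0,0])
print(get_obs())
E
```

```text
side [ 0.50573677 -1.12963633  0.71083217] -0.21532645282387958 546.7814263946602
top [0.29827398 0.02947436 1.05407654] 0.03343089649571999 418.3257472991824
{'time': 0.1, 'q': array([-7.05894737e+01,  5.00746941e+00,  1.00388106e+01,  9.51002205e+01,
       -1.43049738e-04,  9.00011566e+01]), 'qd': array([-0.08343708, -0.07734005,  0.01094325,  0.01650852, -0.00769514,
       -0.02359807]), 'joint_efforts': array([ 2.27722394e-04, -5.21558654e+01,  4.65654337e+01,  1.60969736e-02,
       -7.09746757e-06, -4.31899892e-06]), 'ee_pos': array([ 0.18271709, -0.51855126,  0.24165692]), 'tcp_rot': array([ 1.79999856e+02,  6.88793000e-02, -7.05906302e+01]), 'wrist_force': array([0.37306339, 0.45595671, 0.61438347]), 'torque': array([-0.0237046 ,  0.01906194, -0.06114027]), 'opening': 0.08528637143751795}
```

View pics/side0.png

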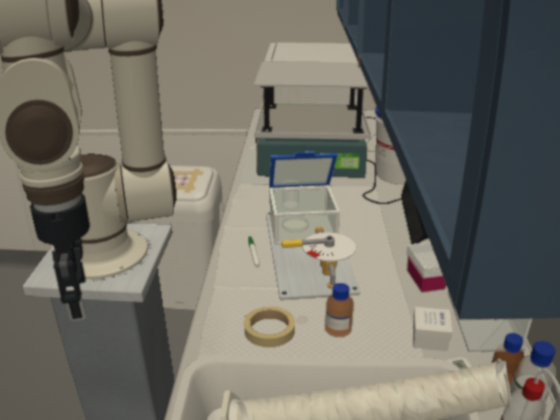

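View pics/top0.png

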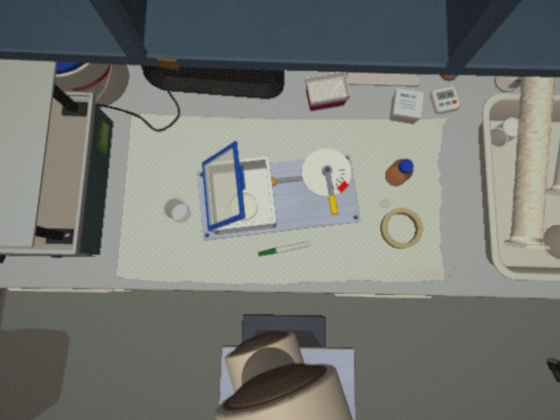

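Top view: the lid is open at (205–243, 145–228), the dial is at (327,172), the red mark at (343,187) and the yellow grip at (334,205). The pen is at (285,248), the beaker at (179,210), the bottle at (400,172) and the tape roll at (401,228). The next step is measuring.

```bash
python3 - <<'E'
from h import *
for n in('side','top'):
    c=dict(np.load(f'pics/{n}0.npz')); P=cloud(c)
    hsv=cv2.cvtColor(c['frame'],cv2.COLOR_RGB2HSV); H,S,V=[hsv[...,i].astype(int) for i in range(3)]
    ok=(c['range_z']>0)&(P[...,0]>.2)&(P[...,0]<.75)&(abs(P[...,1])<.4)&(P[...,2]<.4)
    for nm,m in dict(yellow=(H>20)&(H<30)&(S>170)&(V>150),red=((H<5)|(H>175))&(S>180)&(V>120),blue=(H>105)&(H<125)&(S>150)&(V>60)).items():
        m=m&ok
        v,u=np.nonzero(m); Q=P[m]
        print(n,nm,m.sum(),'px',u.min(),u.max(),v.min(),v.max(),'med',np.median(Q,0).round(4),Q.min(0).round(3),Q.max(0).round(3))
    if n=='top':
        m=ok&(abs(P[...,2]-.085)<.006)&(S<40)&(V>150)
        m[:, :295]=0
        print('dial',m.sum(),P[m].mean(0),P[m].min(0),P[m].max(0))
        m=ok&(abs(P[...,2]-.012)<.005)&(P[...,0]>.2); m=cv2.morphologyEx(m.astype(np.uint8),cv2.MORPH_OPEN,np.ones((3,3)))>0
        v,u=np.nonzero(m); 
        print('plate',m.sum(),P[m].min(0),P[m].max(0),cv2.minAreaRect(P[m][:,:2].astype(np.float32)))
        big=cv2.resize(c['frame'][120:260,150:440],None,fx=2.7,fy=2.7,interpolation=cv2.INTER_CUBIC); cv2.imwrite('pics/topz.png',big[...,::-1])
    else:
        big=cv2.resize(c['frame'][130:310,220:380],None,fx=3.3,fy=3.3,interpolation=cv2.INTER_CUBIC); cv2.imwrite('pics/sidez.png',big[...,::-1])
E
```

```text
side yellow 80 px 283 300 241 245 med [ 0.4839 -0.1015  0.1006] [ 0.464 -0.108  0.095] [ 0.501 -0.091  0.107]
side red 20 px 309 316 252 255 med [ 0.5299 -0.1213  0.0881] [ 0.521 -0.131  0.086] [ 0.536 -0.113  0.091]
side blue 525 px 270 347 152 299 med [0.5603 0.1043 0.1907] [ 0.421 -0.288  0.086] [0.594 0.203 0.236]
top yellow 104 px 272 336 179 213 med [ 0.4857 -0.0921  0.1034] [ 0.464 -0.1    0.057] [0.552 0.052 0.108]
top red 44 px 338 346 182 190 med [ 0.5315 -0.1169  0.0879] [ 0.522 -0.125  0.085] [ 0.542 -0.107  0.091]
top blue 699 px 203 412 142 229 med [0.5226 0.1166 0.2159] [ 0.418 -0.279  0.097] [0.597 0.211 0.237]
dial 1576 [ 0.57068042 -0.07527072  0.08482983] [ 0.50762376 -0.13817216  0.0794974 ] [ 0.62776453 -0.01992893  0.09036464]
plate 4767 [ 0.3021927  -0.37900119  0.00701063] [0.62605237 0.30845642 0.01696928] ((0.4664376378059387, -0.03211021423339844), (0.31440436840057373, 0.6875676512718201), 1.200398564338684)
```

View pics/topz.png

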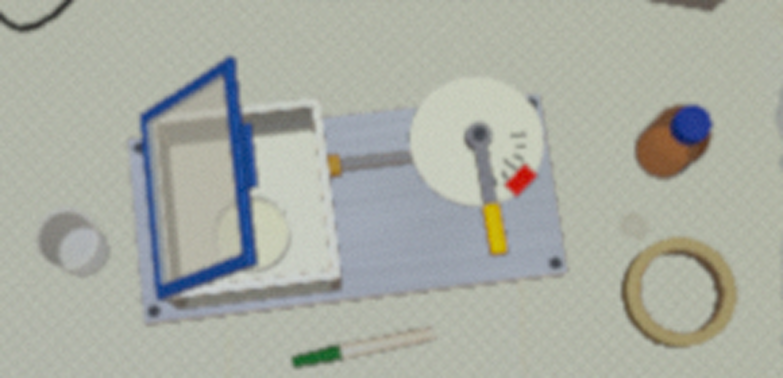

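View pics/sidez.png

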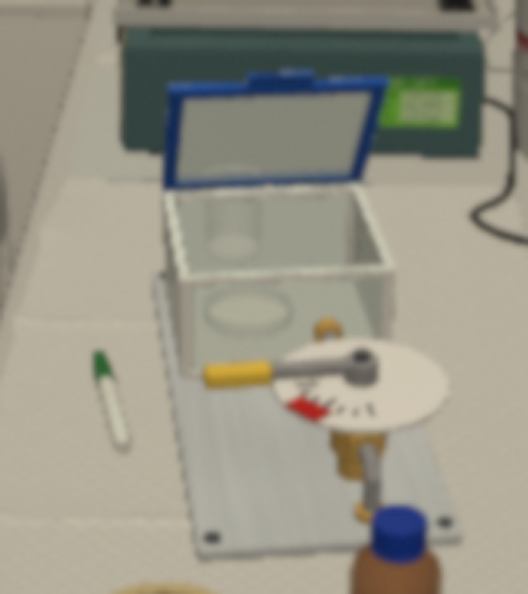

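```bash
cat > fit.py <<'E'
from h import *
from scipy.optimize import least_squares
def unz(p): return (np.array(p,float)+.5)/2.7-.5+[150,120]
def T(s,p):
    x,y,a=s; p=np.array(p,float); R=np.array([[np.cos(a),-np.sin(a),0],[np.sin(a),np.cos(a),0],[0,0,1]])
    return p@R.T+[x,y,0]
E
python3 - <<'E'
from fit import *
c=dict(np.load('pics/top0.npz'))
img=unz([[148,323],[566,272],[541,96],[340,290],[320,100],[478,135]])
mod=[[-.09,.2,.012],[-.09,-.2,.012],[.09,-.2,.012],[-.08,.015,.1],[.08,.015,.1],[.03,-.12,.1]]
f=lambda s:(proj(c,T(s,mod))-img).ravel()
r=least_squares(f,[.52,.03,.1]); print(r.x,np.degrees(r.x[2]),r.fun.reshape(-1,2).round(2))
# depth checks: dial circle fit from mask
P=cloud(c);hsv=cv2.cvtColor(c['frame'],cv2.COLOR_RGB2HSV);H,S,V=[hsv[...,i].astype(int) for i in range(3)]
print('axis',T(r.x,[.03,-.12,.085]))
# lid: blue pts, in station frame
for n in('side','top'):
    c=dict(np.load(f'pics/{n}0.npz'));P=cloud(c)
    hsv=cv2.cvtColor(c['frame'],cv2.COLOR_RGB2HSV);H,S,V=[hsv[...,i].astype(int) for i in range(3)]
    m=(H>105)&(H<125)&(S>150)&(V>60)&(P[...,1]>0)&(P[...,2]<.3)&(P[...,0]<.7)&(c['range_z']>0)
    Q=P[m]; s=r.x; a=s[2]
    q=(Q-[s[0],s[1],0])@np.array([[np.cos(a),-np.sin(a),0],[np.sin(a),np.cos(a),0],[0,0,1]])
    print(n,q.min(0),q.max(0))
    d=np.stack([q[:,1]-.165,q[:,2]-.1],1); far=np.hypot(*d.T)>.09
    print('ang',np.degrees(np.median(np.arctan2(d[far,1],-d[far,0]))))
    # line fit
    vx=cv2.fitLine(q[:,1:].astype(np.float32),cv2.DIST_HUBER,0,.01,.01).ravel(); print(vx,np.degrees(np.arctan2(-vx[1],vx[0])))
    m=(H>20)&(H<30)&(S>150)&(V>130)&(P[...,2]>.08)&(P[...,2]<.12)&(P[...,0]<.54)&(P[...,1]<0)
    Q=P[m].mean(0);d=Q-T(s,[.03,-.12,.097]);print('lever',Q,np.hypot(d[0],d[1]),np.degrees(np.arctan2(-d[1],-d[0])-a))
    m=((H<5)|(H>175))&(S>150)&(V>100)&(P[...,2]>.08)&(P[...,2]<.1)&(P[...,0]<.6)&(abs(P[...,1])<.2)&(P[...,0]>.5)
    Q=P[m].mean(0);d=Q-T(s,[.03,-.12,.097]);print('mark',Q,np.hypot(d[0],d[1]),np.degrees(np.arctan2(-d[1],-d[0])-a))
E
```

```text
[0.51847543 0.03567292 0.1461938 ] 8.376287619288556 [[-2.09  2.09]
 [ 1.72  1.63]
 [ 0.28 -1.16]
 [ 0.24 -3.76]
 [-0.42  0.21]
 [ 0.33  1.03]]
axis [ 0.56563624 -0.0786768   0.085     ]
side [-0.08109034  0.06479764  0.09248787] [0.14725778 0.41523918 0.23584532]
ang 53.68875375574268
[ 0.5918133  -0.80607504  0.09616813  0.19388403] 53.714203
lever [ 0.48341382 -0.10078573  0.10094477] 0.0851430068910882 6.674089349561033
mark [ 0.52995034 -0.12152171  0.08799006] 0.055759933396637505 41.83250510403403
top [-0.07827208  0.07056507  0.10361962] [0.08118715 0.16968829 0.23707956]
ang 56.2609392814746
[ 0.6018568  -0.798604    0.08909347  0.21461691] 52.997
lever [ 0.48428378 -0.09218883  0.10351425] 0.08246695060756831 1.0540263260814866
mark [ 0.53222217 -0.11694999  0.08803869] 0.050806862648482165 40.50141776904469
```

```bash
cat >> fit.py <<'E'
def edges(s,lid,lev,mark):
    L=[]
    b=lambda pts:L.append(T(s,pts))
    b([[-.09,-.2,.012],[.09,-.2,.012],[.09,.2,.012],[-.09,.2,.012],[-.09,-.2,.012]])
    b([[-.08,.015,.1],[.08,.015,.1],[.08,.165,.1],[-.08,.165,.1],[-.08,.015,.1]])
    t=np.linspace(0,2*np.pi,40); b(np.stack([.03+.06*np.cos(t),-.12+.06*np.sin(t),0*t+.085],1))
    def ld(x,u,z): # u from hinge, outer face z=0
        return [x,.165-u*np.cos(lid)+0*z-(-z)*0-z*-np.sin(lid), .108+u*np.sin(lid)+z*np.cos(lid)]
    hy=.165
    b([ld(-.082,0,0),ld(.082,0,0),ld(.082,.15,0),ld(-.082,.15,0),ld(-.082,0,0)])
    b([ld(-.082,0,-.008),ld(.082,0,-.008),ld(.082,.15,-.008),ld(-.082,.15,-.008),ld(-.082,0,-.008)])
    def po(ang,r,w,z): 
        d=np.array([-np.cos(ang),-np.sin(ang)]);n=np.array([-d[1],d[0]]);p=np.array([.03,-.12])+r*d+w*n
        return [p[0],p[1],z]
    g=lambda z:[po(lev,.061,-.008,z),po(lev,.107,-.008,z),po(lev,.107,.008,z),po(lev,.061,.008,z),po(lev,.061,-.008,z)]
    b(g(.104));b(g(.09))
    b([po(mark,.045,-.014,.088),po(mark,.061,-.014,.088),po(mark,.061,.014,.088),po(mark,.045,.014,.088),po(mark,.045,-.014,.088)])
    return L
def overlay(c,L,roi,f,fn):
    x0,x1,y0,y1=roi
    im=cv2.resize(c['frame'][y0:y1,x0:x1],None,fx=f,fy=f,interpolation=cv2.INTER_CUBIC)[...,::-1].copy()
    for e in L:
        p=(proj(c,e)-[x0,y0]+.5)*f-.5
        cv2.polylines(im,[np.round(p*16).astype(int)],False,(255,0,255),1,cv2.LINE_AA,4)
    cv2.imwrite('pics/'+fn+'.png',im)
E
python3 - <<'E'
from fit import *
r=np.radians
L=edges([.5185,.0357,r(7.4)],r(60),r(1),r(42))
overlay(dict(np.load('pics/top0.npz')),L,(190,370,130,245),4.4,'ot')
overlay(dict(np.load('pics/side0.npz')),L,(240,370,140,305),3.6,'os')
E
```

```text
(no output)
```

View pics/ot.png

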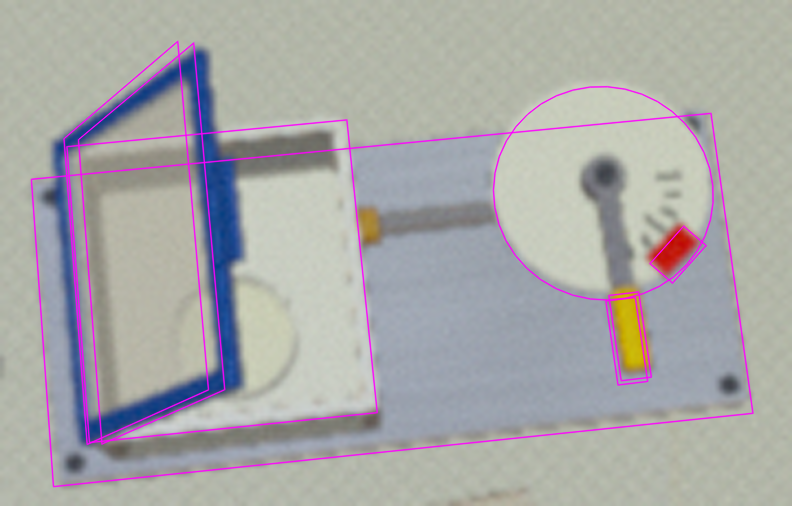

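View pics/os.png

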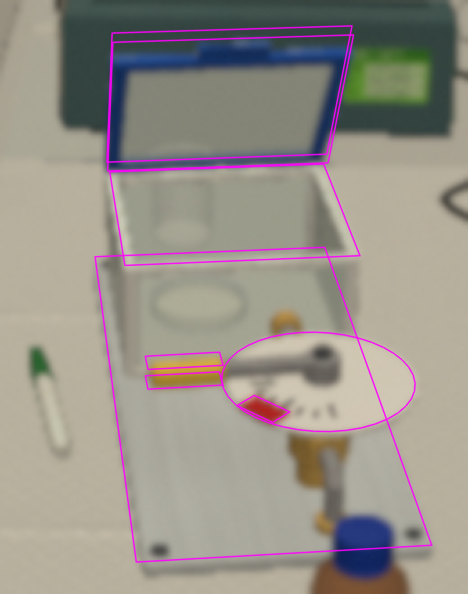

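```bash
cat > joint.py <<'E'
from fit import *
ct=dict(np.load('pics/top0.npz'));cs=dict(np.load('pics/side0.npz'))
def u(p,f,o): return (np.array(p,float)+.5)/f-.5+o
def po(ang,r,w,z):
    d=np.array([-np.cos(ang),-np.sin(ang)]);n=np.array([-d[1],d[0]]);p=np.array([.03,-.12])+r*d+w*n
    return [p[0],p[1],z]
def feats(p):
    s=p[:3];lid,lev,mk=p[3:6]
    ld=lambda x,uu,z:[x,.165-uu*np.cos(lid)+z*np.sin(lid),.108+uu*np.sin(lid)+z*np.cos(lid)]
    a=dict(BL=[-.09,.2,.012],BR=[-.09,-.2,.012],TR=[.09,-.2,.012],rimBR=[-.08,.015,.1],rimTR=[.08,.015,.1],dial=[.03,-.12,.085],
      grip=po(lev,.084,0,.104),gout=po(lev,.107,0,.104),red=po(mk,.053,0,.088),
      lT=ld(.082,.15,0),lB=ld(-.082,.15,0),hT=ld(.082,0,0),hB=ld(-.082,0,0),liT=ld(.082,.15,-.008),liB=ld(-.082,.15,-.008))
    return a
top=dict(BL=(55,476),BR=(745,402),rimBR=(377,410),rimTR=(345,122),dial=(603,192),grip=(630,330),red=(676,251),liT=(209,48),liB=(242,388))
side=dict(BR=(145,572),TR=(441,560),rimBR=(124,264),rimTR=(358,253),dial=(318,382),grip=(187,362),red=(264,410),liB=(112,66),liT=(350,50))
def sh(c,o):
    c=dict(c);c['t']=c['t']+o;return c
def res(p):
    F=feats(p);out=[]
    for c,d,f,o,off in((ct,top,4.4,[190,130],p[6:9]),(cs,side,3.6,[240,140],p[9:12])):
        c=sh(c,off)
        out.append(proj(c,T(p[:3],[F[k] for k in d]))-u(list(d.values()),f,o))
    return out
fun=lambda p:np.concatenate([x.ravel() for x in res(p)]+[p[6:]/.002])
r0=np.radians
r=least_squares(fun,np.r_[.52,.036,r0(7.4),r0(57),r0(1),r0(42),np.zeros(6)],loss='soft_l1',x_scale=np.r_[.01,.01,.1,.1,.1,.1,[.002]*6])
p=r.x
if __name__=='__main__':
    print(p[:2],np.degrees(p[2:6]),(p[6:]*1e3).round(1))
    for d,x in zip((top,side),res(p)):
        for k,v in zip(d,x):print(k,v.round(2))
    L=edges(p[:3],*p[3:6])
    overlay(sh(ct,p[6:9]),L,(190,370,130,245),4.4,'ot2')
    overlay(sh(cs,p[9:12]),L,(240,370,140,305),3.6,'os2')
    F=feats(p)
    for k in('lT','lB','liT','liB','dial','grip','red'):print(k,T(p[:3],F[k]).round(4))
    np.save('p.npy',p)
E
python3 joint.py
```

```text
[0.519093   0.03541375] [ 8.24926721 55.9677921   0.86829265 40.1094653 ] [-0.9 -0.3  0.4 -0.4  1.8 -0.2]
BL [-0.01  3.05]
BR [1.77 0.88]
rimBR [0.21 0.12]
rimTR [-0.42 -0.8 ]
dial [-0.56 -1.12]
grip [-0.23  0.11]
red [-0.46 -0.09]
liT [ 0.13 -0.45]
liB [0.97 0.31]
BR [-1.05 -1.67]
TR [-1.42 -3.75]
rimBR [0.12 1.3 ]
rimTR [0.3  1.19]
dial [0.8 0. ]
grip [-0.04  0.52]
red [0.21 0.12]
liB [ 0.03 -2.09]
liT [ 0.93 -0.12]
lT [0.5886 0.1274 0.2323]
lB [0.4263 0.1039 0.2323]
liT [0.5896 0.1208 0.2278]
liB [0.4273 0.0973 0.2278]
dial [ 0.566 -0.079  0.085]
grip [ 0.4831 -0.0924  0.104 ]
red [ 0.5308 -0.1186  0.088 ]
```

```bash
cat > plan.py <<'E'
import sys
from fit import *
from scipy.spatial.transform import Rotation as Ro
p=np.load('p.npy')
def st(x,y,z): return T(p[:3],[x,y,z])
def inc(pos,yaw=None):
    o=get_obs(); R=Ro.from_euler('xyz',o['tcp_rot'],degrees=True).as_matrix()
    d=R.T@(np.array(pos)-o['ee_pos'])/.025
    y=0 if yaw is None else -((yaw-o['tcp_rot'][2]+180)%360-180)/6
    return d.round(2),round(y,2)
E
python3 - <<'E'
from plan import *
c=dict(np.load('pics/side0.npz'));P=cloud(c)
m=(c['range_z']>0)&(P[...,2]>.3)&(P[...,0]>.3)&(P[...,1]>-.9)
Q=P[m];print('high stuff',[np.percentile(Q,[1,10,50],axis=0).round(2)])
c=dict(np.load('pics/top0.npz'));P=cloud(c)
m=(c['range_z']>0)&(P[...,2]>.25)&(P[...,0]>.25)
Q=P[m];print(Q.min(0),Q.max(0),np.percentile(Q,[1,50],axis=0).round(2))
print('via',st(0,.15,.33),inc(st(0,.15,.33),8.3), get_obs()['ee_pos'])
E
```

```text
high stuff [array([[ 0.36, -0.77,  0.3 ],
       [ 0.62, -0.77,  0.42],
       [ 0.66, -0.73,  0.51]])]
[ 0.35678999 -0.41654465  0.25017392] [0.76147545 0.55643188 0.6085047 ] [[ 0.38 -0.4   0.31]
 [ 0.67  0.11  0.45]]
via [0.497571   0.18386174 0.33      ] (array([-22.32, -21.22,  -3.51]), np.float64(-13.15)) [ 0.18271709 -0.51855126  0.24165692]
```

```bash
python3 - <<'E'
from plan import *
for n in('side','top'):
    c=dict(np.load(f'pics/{n}0.npz'));P=cloud(c)
    for lo,hi in((-.7,-.4),(-.4,-.1),(-.1,.15),(.15,.3),(.3,.45),(.45,.7)):
        m=(c['range_z']>0)&(P[...,2]>.28)&(P[...,0]>.3)&(P[...,1]>lo)&(P[...,1]<hi)
        Q=P[m]
        if len(Q): print(n,lo,hi,len(Q),'x1%%',np.percentile(Q[:,0],[1,5,50]).round(2),'z',np.percentile(Q[:,2],[1,5,50,99]).round(2))
E
```

```text
side -0.7 -0.4 5269 x1%% [0.64 0.64 0.66] z [0.43 0.43 0.45 0.45]
side -0.4 -0.1 13297 x1%% [0.64 0.64 0.7 ] z [0.43 0.45 0.52 0.63]
side -0.1 0.15 552 x1%% [0.64 0.64 0.65] z [0.43 0.43 0.45 0.45]
side 0.15 0.3 1744 x1%% [0.63 0.64 0.67] z [0.43 0.45 0.51 0.58]
side 0.3 0.45 82 x1%% [0.38 0.43 0.64] z [0.31 0.31 0.44 0.45]
side 0.45 0.7 2334 x1%% [0.36 0.37 0.53] z [0.29 0.31 0.31 0.45]
top -0.7 -0.4 346 x1%% [0.64 0.64 0.71] z [0.43 0.43 0.45 0.45]
top -0.4 -0.1 14214 x1%% [0.64 0.64 0.67] z [0.43 0.44 0.45 0.6 ]
top -0.1 0.15 11141 x1%% [0.64 0.64 0.69] z [0.43 0.44 0.45 0.45]
top 0.15 0.3 6861 x1%% [0.64 0.64 0.66] z [0.43 0.44 0.45 0.58]
top 0.3 0.45 5814 x1%% [0.64 0.64 0.67] z [0.43 0.43 0.45 0.45]
top 0.45 0.7 9117 x1%% [0.36 0.38 0.56] z [0.31 0.31 0.31 0.45]
```

Request:
{"method": "arm_command", "body": {
  "increments": [
    [[-2,-1.5,-2],-1],
    [[-4,-3,-3.5],-2.4],
    [[-6,-4.7,-3.5],-3.7],
    [[-7.5,-6.3,-3.5],-5],
    [[-9,-8,-3.5],-6.3]
  ],
  "claw": 1,
  "force": 40
}}

```text
time: 0.6
ee_pos: [0.2647, -0.3038, 0.3245]
tcp_rot: [-180.0, -0.0, -32.5]
wrist_force: [1.0, -0.9, 0.2]
opening: 0.0123
```

```bash
python3 -c "
from plan import *
o=get_obs();print(o['q'].round(1),o['tcp_rot'],inc(st(-.02,.15,.33),8.3))"
```

```text
[-49.  -12.1   3.3 105.3   0.   73.6] [-1.79969687e+02 -1.70622560e-03 -3.25349789e+01] (array([ -3.25, -20.93,  -0.21]), np.float64(-6.81))
```

Request:
{"method": "arm_command", "body": {
  "increments": [
    [[-0.3,-2,-0.2],-1.2],
    [[-0.6,-4,-0.2],-2.5],
    [[-0.9,-6,-0.2],-3.8],
    [[-1.2,-8,-0.2],-5.1],
    [[-1.6,-10,-0.2],-6.4]
  ]
}}

```text
time: 1.1
ee_pos: [0.3639, -0.0743, 0.3296]
tcp_rot: [-180.0, -0.0, 6.2]
wrist_force: [1.0, -0.8, -0.7]
opening: -0.0003
```

```bash
python3 -c "
from plan import *
o=get_obs();print(o['q'].round(1),o['tcp_rot'],inc(st(-.02,.15,.33),8.3))"
```

```text
[-11.6 -15.9   0.8 106.7   0.   72.3] [-1.79987027e+02 -4.03361717e-02  6.17512873e+00] (array([ 5.63, -9.66, -0.01]), np.float64(-0.35))
```

Request:
{"method": "arm_command", "body": {
  "increments": [
    [[1,-1.8,0],-0.35],
    [[2.2,-3.8,0],-0.35],
    [[3.4,-5.8,0],-0.35],
    [[4.6,-7.8,0],-0.35],
    [[5.6,-9.6,0],-0.35]
  ]
}}

```text
time: 1.6
ee_pos: [0.4657, 0.1544, 0.3295]
tcp_rot: [-180.0, -0.0, 8.3]
wrist_force: [1.1, -0.6, 0.3]
opening: 0.0004
```

```bash
python3 - <<'E'
from plan import *
o=get_obs();print(o['q'].round(1),o['tcp_rot'],inc(st(-.02,.15,.33),8.3))
c=snap('side','s1');overlay(c,[],(230,390,60,260),2.9,'s1z')
E
```

```text
[ 18.3  -0.3  14.6 104.8  -0.  100. ] [-1.79996648e+02 -3.69353387e-02  8.30703490e+00] (array([ 0.63, -0.98, -0.02]), np.float64(0.0))
```

View pics/s1z.png

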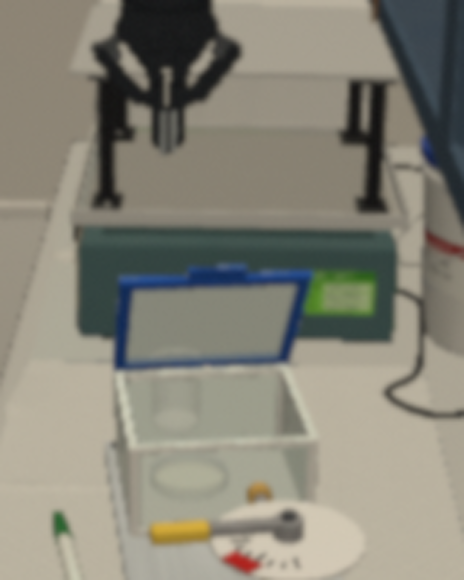

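```bash
cat >> plan.py <<'E'
def lidp(th,x=-.015):
    u=.125+.013*(1-th/60); a=np.radians(th)
    return st(x,.165-u*np.cos(a)+.011,.108+u*np.sin(a)+.011)
E
python3 - <<'E'
from plan import *
for t in (75,66,60,55,50,45,40,35,30,25,20,15,10,5,0): print(t,lidp(t).round(4),inc(lidp(t),8.3))
E
```

```text
75 [0.4835 0.1763 0.2366] (array([ 0.72, -0.56,  3.62]), np.float64(0.02))
66 [0.4862 0.1576 0.232 ] (array([0.72, 0.19, 3.8 ]), np.float64(0.02))
60 [0.488  0.1456 0.2273] (array([0.72, 0.68, 3.99]), np.float64(0.02))
55 [0.4894 0.1359 0.2223] (array([0.72, 1.07, 4.19]), np.float64(0.02))
50 [0.4907 0.1265 0.2164] (array([0.72, 1.45, 4.42]), np.float64(0.02))
45 [0.492  0.1177 0.2097] (array([0.72, 1.81, 4.69]), np.float64(0.02))
40 [0.4932 0.1094 0.2021] (array([0.71, 2.14, 4.99]), np.float64(0.02))
35 [0.4943 0.1017 0.1938] (array([0.71, 2.45, 5.32]), np.float64(0.02))
30 [0.4953 0.0947 0.1848] (array([0.71, 2.73, 5.68]), np.float64(0.02))
25 [0.4962 0.0885 0.175 ] (array([0.71, 2.99, 6.07]), np.float64(0.02))
20 [0.497  0.0831 0.1647] (array([0.71, 3.21, 6.48]), np.float64(0.02))
15 [0.4977 0.0786 0.1539] (array([0.71, 3.39, 6.92]), np.float64(0.02))
10 [0.4982 0.0751 0.1426] (array([0.71, 3.53, 7.37]), np.float64(0.02))
5 [0.4986 0.0725 0.1309] (array([0.71, 3.64, 7.84]), np.float64(0.02))
0 [0.4988 0.0709 0.119 ] (array([0.71, 3.7 , 8.31]), np.float64(0.02))
```

Request:
{"method": "arm_command", "body": {
  "increments": [
    [[0.7,-0.6,0.8],0],
    [[0.7,-0.6,2.2],0],
    [[0.7,-0.6,3.6],0],
    [[0.7,0.2,3.8],0],
    [[0.7,0.7,4.0],0]
  ]
}}

```text
time: 2.15
ee_pos: [0.4871, 0.1442, 0.2256]
tcp_rot: [-179.9, 0.2, 8.5]
wrist_force: [0.2, 0.8, 0.8]
opening: 0.0002
```

```bash
python3 - <<'E'
from plan import *
for t in (60,55,50,45,40,35,30,25,20): print(t,inc(lidp(t),8.3))
c=snap('side','s2');overlay(c,[],(230,390,60,260),2.9,'s2z')
E
```

```text
60 (array([ 0.04, -0.05, -0.07]), np.float64(0.03))
55 (array([0.04, 0.34, 0.13]), np.float64(0.03))
50 (array([0.04, 0.72, 0.36]), np.float64(0.03))
45 (array([0.04, 1.08, 0.63]), np.float64(0.03))
40 (array([0.04, 1.41, 0.93]), np.float64(0.03))
35 (array([0.04, 1.72, 1.27]), np.float64(0.03))
30 (array([0.04, 2.01, 1.63]), np.float64(0.03))
25 (array([0.04, 2.26, 2.02]), np.float64(0.03))
20 (array([0.04, 2.48, 2.43]), np.float64(0.03))
```

View pics/s2z.png

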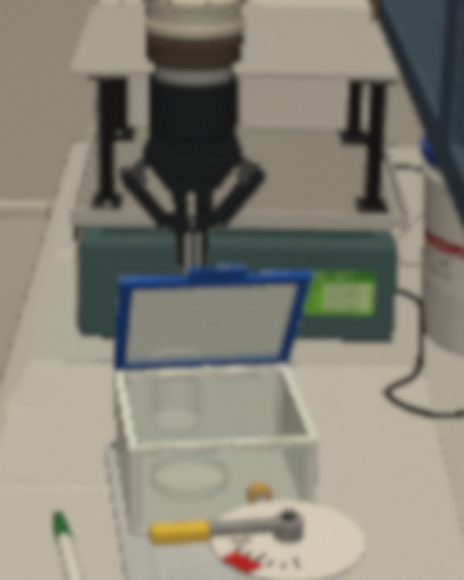

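The side view shows the fingers behind the lid at about (192,255), with the lid not moved yet. I'll push it along its arc.

Request:
{"method": "arm_command", "body": {
  "increments": [
    [[0,0.35,0.15],0],
    [[0,0.7,0.35],0],
    [[0,1.1,0.65],0],
    [[0,1.4,0.95],0],
    [[0,1.7,1.25],0]
  ]
}}

```text
time: 2.7
ee_pos: [0.4939, 0.1002, 0.194]
tcp_rot: [-179.9, 0.1, 8.4]
wrist_force: [-0.3, 1.6, -0.0]
opening: -0.0002
```

```bash
python3 - <<'E'
from plan import *
for t in (35,30,25,20,15,10,5,0): print(t,inc(lidp(t),8.3))
c=snap('side','s3');overlay(c,[],(230,390,60,260),2.9,'s3z')
E
```

```text
35 (array([ 0.03, -0.06,  0.01]), np.float64(0.01))
30 (array([0.03, 0.23, 0.37]), np.float64(0.01))
25 (array([0.03, 0.48, 0.76]), np.float64(0.01))
20 (array([0.03, 0.7 , 1.17]), np.float64(0.01))
15 (array([0.03, 0.88, 1.61]), np.float64(0.01))
10 (array([0.03, 1.02, 2.06]), np.float64(0.01))
5 (array([0.03, 1.13, 2.52]), np.float64(0.01))
0 (array([0.03, 1.19, 3.  ]), np.float64(0.01))
```

View pics/s3z.png

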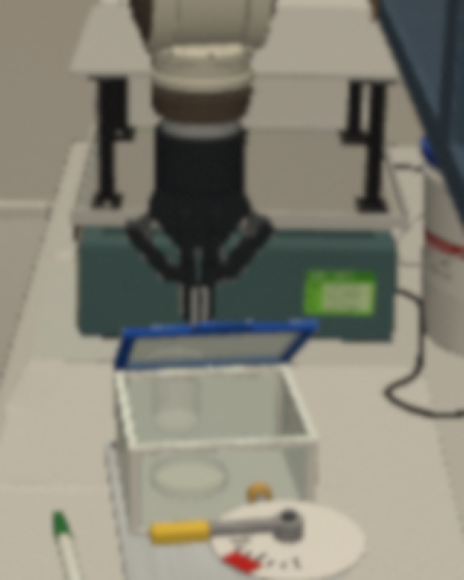

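The lid is following: its free edge is now at about (215,330), with the tip behind it.

Request:
{"method": "arm_command", "body": {
  "increments": [
    [[0,0.2,0.35],0],
    [[0,0.5,0.75],0],
    [[0,0.7,1.15],0],
    [[0,0.9,1.6],0],
    [[0,1.0,2.05],0]
  ]
}}

```text
time: 3.25
ee_pos: [0.4969, 0.074, 0.1403]
tcp_rot: [-180.0, 0.3, 8.3]
wrist_force: [-0.2, -1.0, 2.6]
opening: -0.0
```

Request:
{"method": "arm_command", "body": {
  "increments": [
    [[0,0.05,0.25],0],
    [[0,0.1,0.5],0],
    [[0,0.15,0.75],0],
    [[0,0.15,0.9],0]
  ]
}}

```text
time: 3.65
ee_pos: [0.4975, 0.0701, 0.1176]
tcp_rot: [180.0, 0.2, 8.3]
wrist_force: [-6.3, -1.8, 33.3]
opening: -0.0005
```

```bash
python3 - <<'E'
from plan import *
print(inc(lidp(0),8.3),get_obs()['wrist_force'])
c=snap('side','s4');overlay(c,[],(230,390,60,260),2.9,'s4z')
E
```

```text
(array([ 0.06, -0.02, -0.06]), np.float64(0.01)) [-6.25293372 -1.81158975 33.2814464 ]
```

View pics/s4z.png

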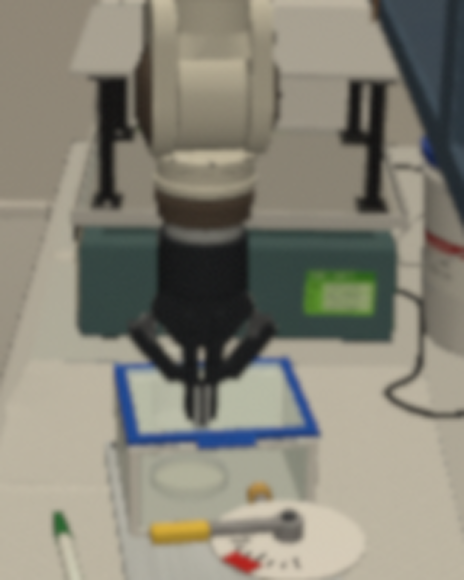

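Request:
{"method": "arm_command", "body": {
  "increments": [
    [[0,0,-0.8],0],
    [[0,0,-2],0],
    [[0,0,-3.2],0]
  ]
}}

```text
time: 4.0
ee_pos: [0.4974, 0.0702, 0.1988]
tcp_rot: [180.0, 0.3, 8.4]
wrist_force: [0.3, 0.7, -0.9]
opening: -0.0001
```

```bash
python3 - <<'E'
from plan import *
print(inc(st(-.058,-.085,.2),8.3),inc(st(-.058,-.085,.104),8.3))
E
```

```text
(array([-1.67,  4.9 , -0.04]), np.float64(0.01)) (array([-1.65,  4.9 ,  3.8 ]), np.float64(0.01))
```

Request:
{"method": "arm_command", "body": {
  "increments": [
    [[-0.5,1.5,0],0],
    [[-1.1,3.3,0],0],
    [[-1.65,4.9,0],0],
    [[-1.65,4.9,0],0]
  ]
}}

```text
time: 4.4
ee_pos: [0.4736, -0.0606, 0.1992]
tcp_rot: [179.9, 0.3, 8.1]
wrist_force: [0.1, 0.3, 0.3]
opening: -0.0
```

```bash
python3 - <<'E'
from plan import *
print(inc(st(-.058,-.085,.2),8.3),inc(st(-.058,-.085,.104),8.3))
for n in('side','top'):
    c=snap(n,n+'5')
    L=edges(p[:3],0,p[4],p[5])
    overlay(c,L,(240,370,140,305) if n=='side' else (190,370,130,245),3.6 if n=='side' else 4.4,n+'5z')
E
```

```text
(array([ 0.03, -0.14, -0.03]), np.float64(-0.03)) (array([ 0.05, -0.15,  3.81]), np.float64(-0.03))
```

View pics/side5z.png

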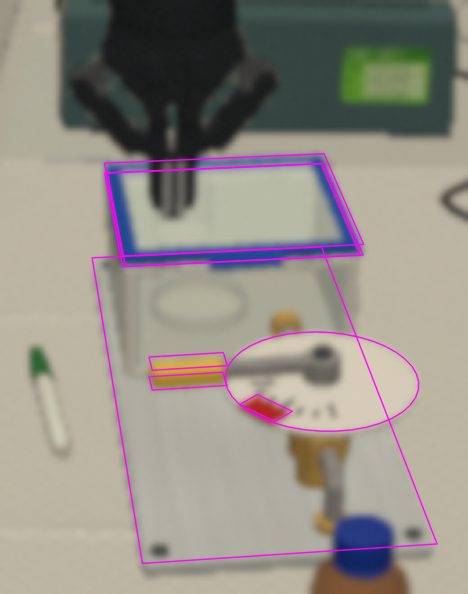

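View pics/top5z.png

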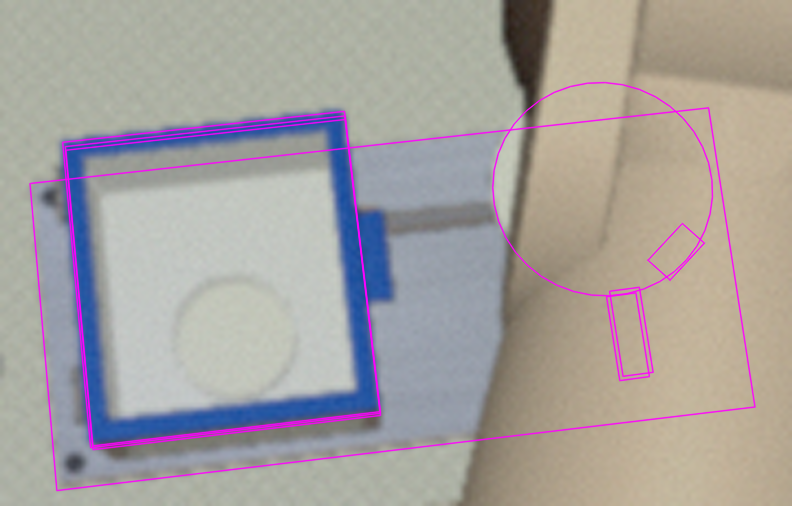

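The lid outline matches the shut model in both views, so I'll lower the tip beside the lever.

Request:
{"method": "arm_command", "body": {
  "increments": [
    [[0,-0.15,1.2],0],
    [[0,-0.15,2.6],0],
    [[0,-0.15,3.8],0],
    [[0,-0.15,3.8],0]
  ]
}}

```text
time: 4.9
ee_pos: [0.4714, -0.0527, 0.1003]
tcp_rot: [-179.9, 0.6, 8.3]
wrist_force: [0.0, 0.6, -0.9]
opening: -0.0001
```

```bash
cat >> plan.py <<'E'
def lev(deg,off=.019,r=.088,z=.104):
    a=np.radians(deg); d=np.array([-np.cos(a),-np.sin(a)]); n=np.array([-np.sin(a),np.cos(a)])*1.0
    n=np.array([np.sin(a),-np.cos(a)])  # CCW direction
    q=np.array([.03,-.12])+r*d-off*n
    return st(q[0],q[1],z),np.degrees(p[2])+deg
E
python3 - <<'E'
from plan import *
for t in (-4,2,7,12,17,22,27,32,36,40,41): print(t,inc(*lev(t)))
c=snap('side','s6');overlay(c,[],(240,370,140,305),3.6,'s6z')
E
```

```text
-4 (array([ 0.13,  0.58, -0.15]), np.float64(0.68))
2 (array([ 0.05,  0.95, -0.15]), np.float64(-0.32))
7 (array([ 0.  ,  1.26, -0.15]), np.float64(-1.15))
12 (array([-0.01,  1.57, -0.15]), np.float64(-1.99))
17 (array([ 0.  ,  1.89, -0.15]), np.float64(-2.82))
22 (array([ 0.04,  2.2 , -0.15]), np.float64(-3.65))
27 (array([ 0.11,  2.51, -0.15]), np.float64(-4.49))
32 (array([ 0.2 ,  2.81, -0.16]), np.float64(-5.32))
36 (array([ 0.29,  3.04, -0.16]), np.float64(-5.99))
40 (array([ 0.4 ,  3.27, -0.16]), np.float64(-6.65))
41 (array([ 0.43,  3.32, -0.16]), np.float64(-6.82))
```

View pics/s6z.png

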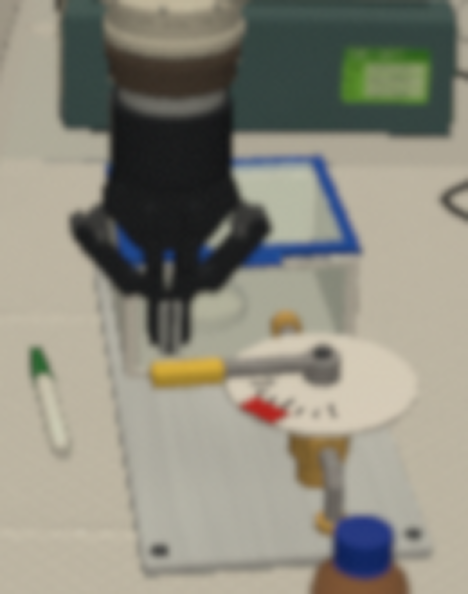

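Request:
{"method": "arm_command", "body": {
  "increments": [
    [[0.1,0.6,-0.15],0.3],
    [[0.05,0.95,-0.15],-0.4],
    [[0,1.25,-0.15],-1.2],
    [[0,1.55,-0.15],-2],
    [[0,1.9,-0.15],-2.8]
  ]
}}

```text
time: 5.45
ee_pos: [0.4808, -0.1006, 0.1092]
tcp_rot: [-179.9, 0.2, 25.3]
wrist_force: [1.2, 2.8, 0.7]
opening: 0.0001
```

```bash
python3 - <<'E'
from plan import *
for t in (17,22,27,30,32,36,40,41): print(t,inc(*lev(t)))
c=snap('side','s7');overlay(c,[],(240,370,140,305),3.6,'s7z')
E
```

```text
17 (array([-0.07, -0.09,  0.21]), np.float64(0.0))
22 (array([-0.12,  0.22,  0.21]), np.float64(-0.83))
27 (array([-0.15,  0.54,  0.21]), np.float64(-1.66))
30 (array([-0.15,  0.72,  0.21]), np.float64(-2.16))
32 (array([-0.15,  0.85,  0.21]), np.float64(-2.5))
36 (array([-0.12,  1.1 ,  0.21]), np.float64(-3.16))
40 (array([-0.09,  1.35,  0.21]), np.float64(-3.83))
41 (array([-0.07,  1.41,  0.21]), np.float64(-4.0))
```

View pics/s7z.png

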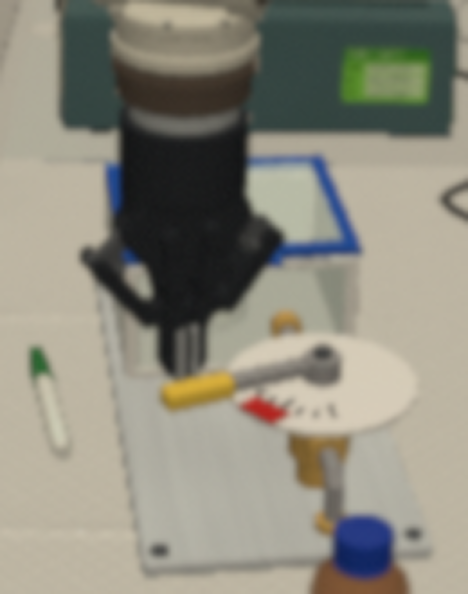

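The lever is turning (grip at about (198,388)), and the force is 3 N. I'll keep going to about 34°.

Request:
{"method": "arm_command", "body": {
  "increments": [
    [[-0.1,0.2,0.1],-0.8],
    [[-0.15,0.5,0.2],-1.6],
    [[-0.15,0.75,0.2],-2.2],
    [[-0.15,0.98,0.2],-2.8],
    [[-0.15,0.98,0.2],-2.8]
  ]
}}

```text
time: 6.0
ee_pos: [0.4892, -0.1261, 0.1057]
tcp_rot: [180.0, 0.2, 42.2]
wrist_force: [-0.4, -0.4, -0.1]
opening: 0.0001
```

```bash
python3 - <<'E'
from plan import *
for t in (34,36,38,40,41,42): print(t,inc(*lev(t)))
c=snap('side','s8');overlay(c,[],(270,350,215,275),9,'s8z')
E
```

```text
34 (array([ 0.02, -0.09,  0.07]), np.float64(-0.01))
36 (array([-0.01,  0.04,  0.07]), np.float64(-0.34))
38 (array([-0.02,  0.16,  0.07]), np.float64(-0.67))
40 (array([-0.04,  0.29,  0.07]), np.float64(-1.01))
41 (array([-0.05,  0.35,  0.07]), np.float64(-1.17))
42 (array([-0.05,  0.41,  0.07]), np.float64(-1.34))
```

View pics/s8z.png

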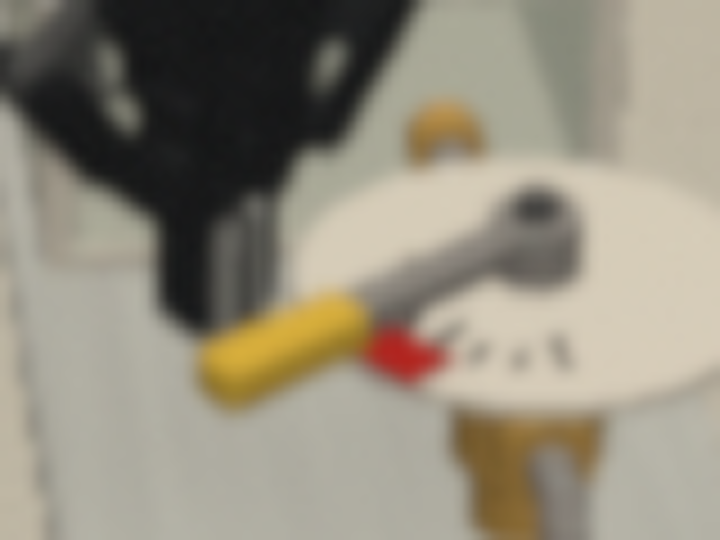

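Request:
{"method": "arm_command", "body": {
  "increments": [
    [[-0.02,0.08,0.05],-0.4],
    [[-0.02,0.16,0.05],-0.7],
    [[-0.02,0.16,0.05],-0.7],
    [[-0.02,0.16,0.05],-0.7]
  ]
}}

```text
time: 6.45
ee_pos: [0.4915, -0.1291, 0.1048]
tcp_rot: [180.0, 0.2, 46.2]
wrist_force: [-0.2, 0.4, 0.1]
opening: 0.0002
```

Request:
{"method": "arm_command", "body": {
  "increments": [
    [[0,-0.5,0],0],
    [[0,-1,0],0],
    [[0,-1,-1.5],0],
    [[0,-1,-3.2],0]
  ]
}}

```text
time: 6.85
ee_pos: [0.4716, -0.1104, 0.1845]
tcp_rot: [-179.9, 0.3, 46.2]
wrist_force: [0.5, -0.5, -0.0]
opening: -0.0
```

```bash
python3 - <<'E'
from plan import *
print(inc([.4,.22,.2]))
E
```

```text
(array([  7.55, -11.22,  -0.63]), 0)
```

Request:
{"method": "arm_command", "body": {
  "increments": [
    [[1.1,-1.6,-0.3],0],
    [[2.2,-3.2,-0.6],0],
    [[3.3,-4.8,-0.6],0],
    [[4.4,-6.4,-0.6],0],
    [[5.5,-8,-0.6],0]
  ]
}}

```text
time: 7.35
ee_pos: [0.4209, 0.1293, 0.1997]
tcp_rot: [-179.9, 0.2, 46.1]
wrist_force: [1.4, 0.5, -0.6]
opening: 0.0003
```

Request:
{"method": "arm_command", "body": {
  "increments": [
    [[1,-1.6,0],0],
    [[2,-3.2,0],0],
    [[2,-3.2,0],0]
  ]
}}

```text
time: 7.65
ee_pos: [0.3952, 0.2251, 0.1997]
tcp_rot: [-179.8, 0.2, 46.5]
wrist_force: [0.8, -0.0, 0.1]
opening: 0.0001
```

```bash
python3 - <<'E'
from plan import *
c=snap('top','t9');overlay(c,[],(290,370,140,200),9,'t9z')
c=snap('side','s9');overlay(c,[],(270,350,215,275),9,'s9z')
E
```

View pics/t9z.png

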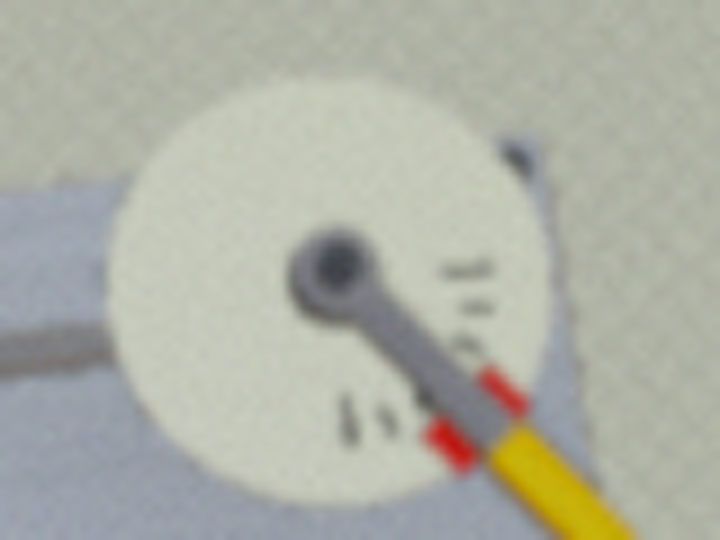

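View pics/s9z.png

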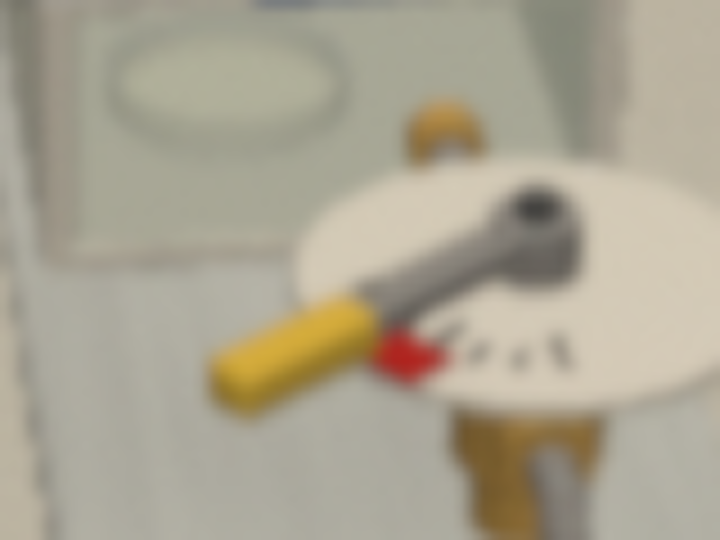

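```bash
cat > meas.py <<'E'
import sys
from plan import *
from joint import po
s=p[:3].copy(); SS=8
def hullmask(c,pts,roi):
    x0,x1,y0,y1=roi
    q=(proj(c,T(s,pts))-[x0,y0]+.5)*SS-.5
    m=np.zeros(((y1-y0)*SS,(x1-x0)*SS),np.float32)
    cv2.fillConvexPoly(m,np.round(cv2.convexHull(q.astype(np.float32))*16).astype(int),1.,shift=4)
    m=cv2.resize(m,(x1-x0,y1-y0),interpolation=cv2.INTER_AREA)
    return cv2.GaussianBlur(m,(0,0),.8)
def fit(c,roi,wt,pts,x0,ph):
    x0_,x1,y0,y1=roi
    def f(x):
        h=hullmask(c,pts(x[0],x[1],x[2]),roi)
        return (h*x[3]-wt).ravel()
    from scipy.optimize import minimize
    r=minimize(lambda x:(f(x)**2).sum(),x0,method='Nelder-Mead',options=dict(initial_simplex=np.array([x0]+[np.array(x0)+d for d in np.diag([.08,.006,.006,.2])]),maxiter=600))
    print(ph,'ang',np.degrees(r.x[0]).round(2),'dr,dw mm',(r.x[1:3]*1e3).round(1),'amp',r.x[3].round(2),'cost',round(r.fun,2)); return r.x
def off(dr):  # shifts as world-fixed perpendicular
    pass
def box(r0,r1,w,z0,z1):
    def g(a,dx,dy):
        o=[]
        for r in(r0,r1):
            for ww in(-w,w):
                for z in(z0,z1):
                    q=po(a,r,ww,z); o.append([q[0]+dx,q[1]+dy,z])
        return o
    return g
def colw(c,roi,kind):
    x0,x1,y0,y1=roi; im=c['frame'][y0:y1,x0:x1].astype(float)/255
    if kind=='red': return np.clip(im[...,0]-np.maximum(im[...,1],im[...,2])-.08,0,None)
    return np.clip(np.minimum(im[...,0],im[...,1])-im[...,2]-.12,0,None)
E
cat > m1.py <<'E'
from meas import *
P=lambda n:dict(np.load(f'pics/{n}.npz'))
def dial(c,roi):
    x0,x1,y0,y1=roi
    im=c['frame'][y0:y1,x0:x1]
    return im
for n,roi in(('top0',(300,370,150,230)),('side0',(265,370,225,275))):
    c=P(n)
    fit(c,roi,colw(c,roi,'red'),box(.045,.061,.014,.085,.088),[np.radians(41),0,0,.5],n+' red')
    fit(c,roi,colw(c,roi,'yel'),box(.061,.107,.008,.09,.104),[np.radians(1),0,0,.5],n+' yel')
for n,roi in((sys.argv[1] if len(sys.argv)>1 else 't9',(300,375,150,230)),(sys.argv[2] if len(sys.argv)>2 else 's9',(265,370,225,275))):
    c=P(n)
    fit(c,roi,colw(c,roi,'yel'),box(.061,.107,.008,.09,.104),[np.radians(36),0,0,.5],n+' yel')
E
python3 m1.py
```

```text
top0 red ang 41.04 dr,dw mm [1.1 1.9] amp 0.48 cost 1.54
top0 yel ang 1.81 dr,dw mm [2.7 0.4] amp 0.38 cost 6.04
side0 red ang 44.06 dr,dw mm [-3.4  3.2] amp 0.31 cost 1.14
side0 yel ang 3.26 dr,dw mm [0.1 3.8] amp 0.18 cost 2.13
t9 yel ang 37.54 dr,dw mm [1.8 1.3] amp 0.36 cost 5.91
s9 yel ang 36.73 dr,dw mm [3.2 4.6] amp 0.17 cost 2.66
```

```bash
cat > m2.py <<'E'
from meas import *
from scipy.optimize import minimize
P=lambda n:dict(np.load(f'pics/{n}.npz'))
G=box(.061,.107,.008,.09,.104);M=box(.045,.061,.014,.085,.088)
for n0,n1,roi in(('top0',sys.argv[1],(300,380,145,230)),('side0',sys.argv[2],(265,370,225,275))):
    c0,c1=P(n0),P(n1); W=[colw(c0,roi,'red'),colw(c0,roi,'yel'),colw(c1,roi,'yel')]
    amp=[.48,.37,.36] if n0=='top0' else [.31,.18,.17]
    def cost(x,det=False):
        S=0;D=[]
        for c,w,g,a,k in((c0,W[0],M,x[2],0),(c0,W[1],G,x[3],1),(c1,W[2],G,x[4],2)):
            h=hullmask(c,g(a,x[0],x[1]),roi); k=(h*w).sum()/(h*h).sum()
            S+=((h*k-w)**2).sum()/(w**2).sum()
        return S
    x0=np.r_[.001,.001,np.radians([41,2,float(sys.argv[3])])]
    r=minimize(cost,x0,method='Nelder-Mead',options=dict(initial_simplex=np.array([x0]+[x0+d for d in np.diag([.004,.004,.06,.06,.06])]),maxiter=900,xatol=1e-5,fatol=1e-5))
    print(n0,'off',(r.x[:2]*1e3).round(1),'mark,lev0,lev',np.degrees(r.x[2:]).round(2),'need',np.degrees(r.x[2]-r.x[4]).round(2),round(r.fun,3))
E
python3 m2.py t9 s9 37
```

```text
top0 off [1.9 1.5] mark,lev0,lev [40.25  2.42 37.88] need 2.38 0.589
side0 off [-1.4  1.4] mark,lev0,lev [41.07  2.29 38.73] need 2.34 0.786
```

```bash
python3 -c "
from plan import *
print(inc([.4716,-.1074,.19],48.6))"
```

```text
(array([-7.44, 11.27,  0.4 ]), np.float64(-0.39))
```

Request:
{"method": "arm_command", "body": {
  "increments": [
    [[-1.2,1.8,0],-0.2],
    [[-2.4,3.4,0],-0.4],
    [[-3.5,5.2,0],-0.4],
    [[-4.6,7,0],-0.4],
    [[-5.8,8.7,0],-0.4]
  ]
}}

```text
time: 8.25
ee_pos: [0.4509, -0.0265, 0.2002]
tcp_rot: [-179.9, 0.2, 48.6]
wrist_force: [0.8, 0.7, 0.1]
opening: -0.0
```

```bash
python3 -c "
from plan import *
print(inc([.4716,-.1074,.19],48.6),inc([.4716,-.1074,.105],48.6))"
```

```text
(array([-1.88,  2.76,  0.41]), np.float64(-0.01)) (array([-1.86,  2.76,  3.81]), np.float64(-0.01))
```

Request:
{"method": "arm_command", "body": {
  "increments": [
    [[-0.9,1.4,0.2],0],
    [[-1.87,2.76,0.4],0],
    [[-1.87,2.76,0.4],0],
    [[-1.87,2.76,2],0],
    [[-1.87,2.76,3.8],0]
  ]
}}

```text
time: 8.75
ee_pos: [0.4716, -0.1089, 0.1058]
tcp_rot: [179.9, 0.1, 48.4]
wrist_force: [0.9, 0.2, 0.1]
opening: -0.0001
```

Request:
{"method": "arm_command", "body": {
  "increments": [
    [[0,0,0],0]
  ]
}}

```text
time: 8.85
ee_pos: [0.4676, -0.1089, 0.1005]
tcp_rot: [-179.7, 0.3, 48.3]
wrist_force: [-2.0, -0.4, 0.1]
opening: 0.0002
```

```bash
python3 -c "
from plan import *
print(get_obs()['wrist_force'],inc([.4715,-.1075,.105],48.6),inc([.4915,-.1291,.1048],46.2),inc([.4936,-.1322,.1048],48.6))"
```

```text
[-1.99267624 -0.36642575  0.07201081] (array([ 0.14,  0.08, -0.18]), np.float64(-0.06)) (array([ 0.03,  1.25, -0.18]), np.float64(0.34)) (array([-0.  ,  1.4 , -0.18]), np.float64(-0.06))
```

Request:
{"method": "arm_command", "body": {
  "increments": [
    [[0,0.3,-0.18],0],
    [[0,0.6,-0.18],0],
    [[0,0.9,-0.18],0],
    [[0,1.05,-0.18],0],
    [[0,1.1,-0.18],0]
  ]
}}

```text
time: 9.35
ee_pos: [0.489, -0.1276, 0.1055]
tcp_rot: [-179.7, 0.3, 48.2]
wrist_force: [0.2, 0.1, 0.3]
opening: -0.0002
```

```bash
python3 -c "
from plan import *
print(get_obs()['wrist_force'],inc([.4936,-.1322,.1048],48.6))"
```

```text
[0.17922882 0.064743   0.28216758] (array([-0.01,  0.26,  0.03]), np.float64(-0.06))
```

Request:
{"method": "arm_command", "body": {
  "increments": [
    [[0,0.08,0],0],
    [[0,0.15,0],0],
    [[0,0.2,0],0],
    [[0,0.23,0],0],
    [[0,0.23,0],0]
  ]
}}

```text
time: 9.85
ee_pos: [0.4932, -0.1314, 0.1055]
tcp_rot: [-179.7, 0.3, 48.2]
wrist_force: [-0.7, 0.3, 1.4]
opening: 0.0001
```

```bash
python3 - <<'E'
from plan import *
print(get_obs()['wrist_force'],inc([.4936,-.1322,.1048],48.6))
snap('side','s10')
E
cp pics/t9.npz pics/tx.npz; python3 m2.py t9 s10 39|tail -1
```

```text
[-0.70482569  0.31797603  1.36035596] (array([-0.01,  0.03,  0.03]), np.float64(-0.06))
side0 off [-1.7  1.5] mark,lev0,lev [41.32  2.39 39.72] need 1.59 0.774
```

Request:
{"method": "arm_command", "body": {
  "increments": [
    [[0,0.04,0],0],
    [[0,0.09,0],0],
    [[0,0.09,0],0],
    [[0,0.09,0],0]
  ]
}}

```text
time: 10.3
ee_pos: [0.495, -0.133, 0.1054]
tcp_rot: [-179.7, 0.3, 48.2]
wrist_force: [-1.0, -0.5, -0.4]
opening: 0.0002
```

```bash
python3 - <<'E'
from plan import *
print(get_obs()['wrist_force'],get_obs()['ee_pos'])
snap('side','s11')
E
python3 m2.py t9 s11 39|tail -1
```

```text
[-0.98689836 -0.4992987  -0.41343987] [ 0.49496412 -0.13300936  0.10542242]
side0 off [-1.4  1.6] mark,lev0,lev [40.75  2.1  41.12] need -0.37 0.769
```

Near centred by the side camera. I'll retreat and confirm with both cameras.

Request:
{"method": "arm_command", "body": {
  "increments": [
    [[0,-0.4,0],0],
    [[0,-1,0],0],
    [[0,-1.1,-1.2],0],
    [[0,-1.1,-2.6],0],
    [[0,-1.1,-3.9],0]
  ]
}}

```text
time: 10.85
ee_pos: [0.4746, -0.114, 0.2045]
tcp_rot: [-179.7, 0.3, 48.3]
wrist_force: [1.1, -0.3, -0.4]
opening: -0.0006
```

Request:
{"method": "arm_command", "body": {
  "increments": [
    [[1.1,-1.6,0],0],
    [[2.2,-3.2,0],0],
    [[3.3,-4.8,0],0],
    [[4.4,-6.4,0],0],
    [[5.5,-8,0],0]
  ]
}}

```text
time: 11.35
ee_pos: [0.4157, 0.1235, 0.205]
tcp_rot: [-179.8, 0.2, 48.2]
wrist_force: [1.9, 0.5, -0.6]
opening: 0.0
```

Request:
{"method": "arm_command", "body": {
  "increments": [
    [[1,-1.6,0],0],
    [[2,-3.2,0],0],
    [[2,-3.2,0],0]
  ]
}}

```text
time: 11.65
ee_pos: [0.3871, 0.2184, 0.2051]
tcp_rot: [-179.7, 0.2, 48.6]
wrist_force: [0.1, -1.1, 0.7]
opening: 0.0
```

```bash
python3 - <<'E'
from plan import *
c=snap('top','t12');overlay(c,[],(150,440,120,260),2.7,'t12a');overlay(c,[],(290,370,140,200),9,'t12z')
q=cloud(c);m=np.zeros(q.shape[:2],np.uint8)
c2=snap('side','s12');overlay(c2,[],(220,380,130,340),2.8,'s12z')
for cc in(c,c2):
  P=cloud(cc);hsv=cv2.cvtColor(cc['frame'],cv2.COLOR_RGB2HSV);H,S,V=[hsv[...,i].astype(int) for i in range(3)]
  m=(H>105)&(H<125)&(S>150)&(V>60)&(P[...,1]>-.02)&(P[...,1]<.25)&(P[...,2]<.3)&(P[...,0]<.62)&(P[...,0]>.4)&(cc['range_z']>0)
  Q=P[m];A=np.c_[Q[:,:2]-Q[:,:2].mean(0),np.ones(len(Q))];print('lid plane',np.linalg.lstsq(A,Q[:,2],rcond=None)[0],len(Q))
E
python3 m2.py t12 s12 40; python3 m2.py t12 s12 41
```

```text
lid plane [8.13853709e-05 4.90293148e-03 1.07855319e-01] 899
lid plane [4.02992768e-05 1.68828487e-02 1.07303392e-01] 242
top0 off [1.7 1.6] mark,lev0,lev [40.3   2.76 40.98] need -0.69 0.603
side0 off [-0.7  0.9] mark,lev0,lev [40.29  2.06 40.96] need -0.67 0.782
top0 off [1.5 1.6] mark,lev0,lev [40.53  2.89 41.  ] need -0.48 0.602
side0 off [-1.7  1.7] mark,lev0,lev [41.47  2.68 41.86] need -0.39 0.784
```

View pics/t12z.png

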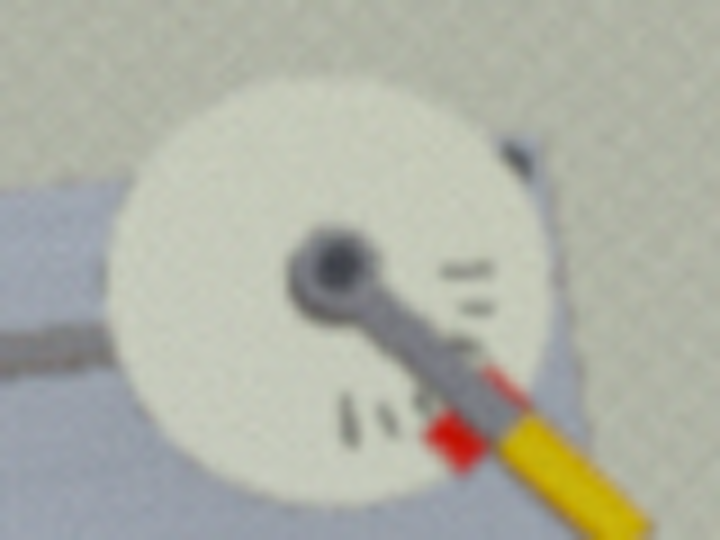

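View pics/t12a.png

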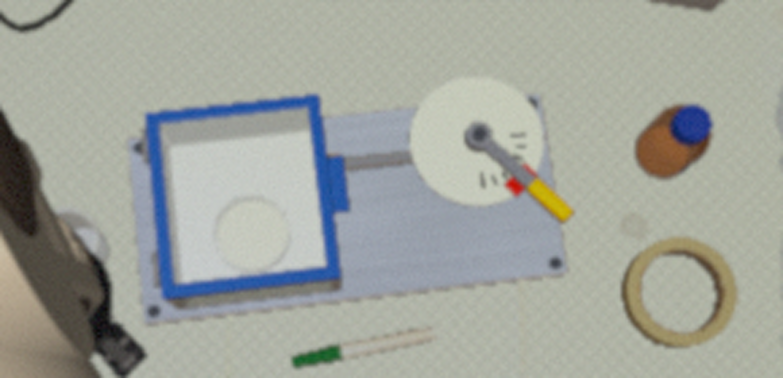

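View pics/s12z.png

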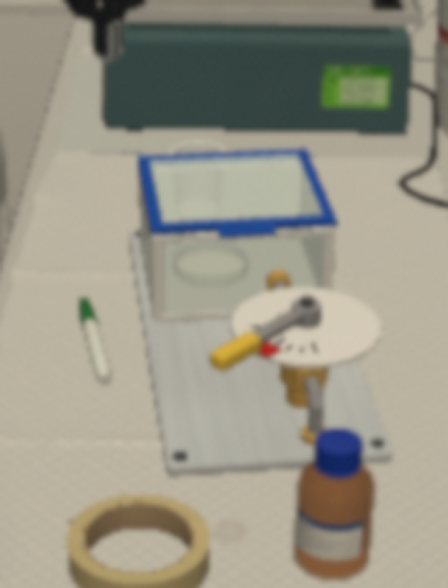

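```bash
python3 -c "
from h import *
print(job_done())"
```

```text
the job is handed in; nothing more can be done
None
```

The lid is fully shut and the valve lever stands over the red set-mark, within about half a degree by my measurements. I handed the job in at about 12 s with the arm clear of everything.

- **Lid:** I pushed it along its arc from about 56° until it met its stop at about 33 N. Depth readings then put its outer face level at 107–108 mm, against the 108 mm expected when shut. The outline also matched the shut model in both cameras.
- **Valve:** I opened it only after the lid was shut, with the closed fingertips pushing the lever from about 2° to 41°. I backed off to measure, then pushed a little further. The final fits in both cameras put the lever 0.4–0.7° past the mark's middle.
- **A check that looks off:** in the raw top picture more red shows on the closed side of the lever. Most of that is the camera's slanted view of the raised lever, and I estimate the rest agrees with the small overshoot. I left it rather than push back.
- **Bystanders:** the bottle, tape roll and pen look unmoved. The beaker was partly hidden by the arm in the last top view, but the arm's path never came near it.

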